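Pop the charged battery pack and trap it

TASK

With one fingertip press the orange ejector on the black remote caddy so that the white battery pack springs out of its charging bay, and with the other finger, already standing in the runway in front of it, trap the pack before it sticks out past the runway's open end. Nothing is to be picked up or lifted, and the bowl, torch, tumbler, loose remote and tin stay where they are. Finish while still holding the pack there, popped out and stopped against that finger.

Things in the scene. Friction and masses are not known exactly. Their poses are not given: they have to be found in the camera images.
- caddy: Fixed black remote caddy, 145 mm (x) by 190 mm (y), 50 mm high; origin on the cabinet top, yaw within 0.6. Along its x axis at y = 0 runs a runway: floor 14 mm up, rails 4 mm thick with tops 32 mm up, inner faces at y = +-22.5; open end at x = -52, spring housing from x = 63 to 94 mm. Remotes bin (42 mm high) at y -26 to -123. Shelf 21 mm high with the ejector at y 26 to 68.
- pack: White loose battery pack, blue patch on top, 55 (caddy x) x 40 x 28 mm high, about 70 g; origin under its centre. Starts on the runway floor, centre at caddy x = 22, front face at x = -5.5 mm, behind an orange latch tooth 5 mm high. Once released, a spring pusher drives it along caddy -x in a fraction of a second (2.5 to 1.3 N over 55 mm) and keeps it pressed on what stops it.
- ejector (a joint): Travel of the orange ejector and its latch tooth, m: 0 is up, 0.009 is fully down. The pack is let go at about 0.005 to 0.006. It springs back up when let go. Takes about 2 N to start and 4 to 5 N to press home.
- ejector_top (a point): Centre of the top of the orange ejector, a flat 32 x 32 mm square; at caddy x = -28, y = 46 mm, 34 mm above the cabinet top when up and 25 mm when fully down. It moves straight down.
- trap (a point): Point on the runway floor (14 mm up) at caddy x = -28, y = 0 mm: 22 mm in front of the pack at the start, 24 mm inside the open end, level with the ejector and 46 mm from its centre along caddy y. A finger standing here with its tip as low as the one that presses the ejector (11 mm above the floor when that is fully down) stops the pack.
- bowl: Bystander: blue ceramic incense bowl, 90 mm across, 42 mm high, loose; origin under its centre.
- torch: Bystander: aluminium lighter-shaped torch, 85 x 22 x 13 mm lying along its x, loose; origin under its middle, beside the ejector.
- tumbler: Bystander: clear glass tumbler, 72 mm across, 85 mm high, loose; origin under its centre, about 0.2 m from the caddy's origin on its +y side.
- remote: Bystander: black remote control, 150 x 42 x 18 mm lying along its x, loose; origin under its middle.
- tin: Bystander: round brass tin, 52 mm across, 28 mm high, loose; origin under its centre, behind the caddy.
Not all that is in view belongs to the job. What is shaped like the caddy but pink is not meant. Of the things that look like the pack, the smaller one is meant.

How it is judged:
By the outcome, as a careful person would: the job done as asked, in the order asked, and still so for the second after the job is handed in, while the arm keeps its last pose, push and grip.
It also fails if it takes over 29 s, if anything falls off the work surface, if the arm or the gripper's body presses on something with over 40 N, if the wrist force passes 120 N, or if a joint passes its speed limit or range.

ROBOT

A 6-joint arm with a two-finger parallel gripper is mounted at the origin on the work surface. World frame = base frame: x ahead of the robot, y to its left, z up, the work surface at z = 0. Lengths are in mm, angles in rad, forces in N, time in s.
With the tool pointing down it reaches from about 350 to 775 mm from the base axis. Payload 7.3 kg.
Tool frame: the origin (TCP) lies on the centre line of the jaws, within the pads' length; the fingertips stand bot.tip_reach ahead of it and the grasp point (between the pads) lies 6 mm ahead of it (bot.tip_reach is the distance from the TCP to the fingertips, in mm); z points along the fingers, y is the direction in which the jaws open and shut (so a half turn about z gives the same grasp; the last joint's range is limited). The gripper opens to 92 mm and grips with 3 to 60 N. Pads are 19 mm wide; open, the fingers measure 130 mm over their backs; the gripper's body (75 mm by 190 mm) begins 47 mm behind the grasp point.
Start: joints at [-1.47, 0.342, 1.524, -0, 1.275, -0.146], TCP at [128.28, -509.104, 251.741] pointing down, gripper open.
Joint ranges: [-2.53, 2.53], [-0.77, 2.02], [0.04, 2.7], [-1, 4.14], [0.28, 2.66], [-3.11, 3.11]. Speed limits (rad/s): [2.57, 2.57, 3.14, 3.14, 3.14, 3.14].

INTERFACE

Orientations are given as [roll, pitch, yaw] about the fixed x, y, z axes, in that order (R = Rz(yaw) Ry(pitch) Rx(roll)).
In Python, from plant import bot gives the robot as it stands.
- The arm moves only by the tool step_arm, never from a script. Its argument "deltas" is a list of rows, each a list of 6 numbers: the shift along the tool's x, y, z in mm, then the turn, a rotation vector about the tool's x, y, z in rad. A call has 1 to 5 rows; each row is the pose to reach, as a shift and turn from the pose commanded when the call began, along the tool's axes at that moment; what a row does not reach only later rows make up. A row lasts 1/12 s, in which the tool goes at most 41.7 mm and 7.16 degrees, less where a joint would pass 70% of its speed; a pose out of reach is approached as far as the arm can. A call with a gripper value outside its range is refused whole. "fingers" is the finger opening in mm, from 0 to 91.8, set as the call begins (left out, the last holds). The fingers move at their own pace and stop on an object; the grip force is fixed at half the most. Time passes only in rows, so rows that repeat a pose let the fingers close. It gives the time, the measured TCP pose, the force and the opening at its end, in the units of the state.
- bot.get_obs(): the state, without advancing time (a new reading comes with each control period).
- bot.capture(name): name is "side" or "top"; returns a dict with "color" (480x640x3 uint8, red, green, blue), "fx", "fy", "cx", "cy" (pixels), "k1" (the pictures are not rectified: a ray, as slopes to the right and down, at radius r is drawn at 1 + k1 r^2 times it, then the intrinsics apply), "R" (3x3) and "t" (3): a world point X has camera coordinates R X + t. Camera axes: x right, y down, z forward; pixel columns grow to the right and rows downward; lengths in mm; the calibration is good to about 2 mm. A picture is of the moment at which its call begins. There is no depth.
- bot.close_job(): hands the job in, once; it reports no verdict.
Trained networks look in a picture, given as the dict that the camera call returned (one of the last four; its "shot" number tells which), for a name from the list of things; names that differ only in an ending like _2 or _b are one class to them, and where a whole thing is asked for, a point or a joint stands for the part that bears it (a point fixed in the world has none). Each returns a list of dicts, best first, with "p" (0 to 1); they miss things now and then, are a little off and sometimes report something else, mostly with a low value. They report only what shows in the picture. A call takes as long as a camera call. They do not tell look-alikes from the thing itself.
- bot.boxes_of(query, picture): "rect" ([centre column, centre row, width, height] in pixels, round what is visible of it).
The state is a dict: "time": time; "joint_positions": joint angles; "dq": joint speeds; "tau": joint torques, N m; "tool_pos": TCP position; "tcp_rot": TCP orientation; "contact_force": force on the tool from outside, world axes, zero at the start; "moment": the same for the moment, N m; "grip_width": finger opening in mm.
Only numpy, scipy, OpenCV 4.12 (cv2) and the standard library are available. Lean on these libraries where they do the work, as an engineer would, in place of code of your own. Each camera call takes 0.05 s, during which the arm holds its last target. There are 200 camera calls.

## Working session

There is one attempt and no reset: what is moved stays moved. The work goes in short steps, Python scripts to look and compute and a tool call to move; the robot and the scene stay as the last step left them, time stands still between calls to the robot, and variables do not carry over. Pictures are saved under pics/ and viewed, about 8 in all and at most 12, crops included, and the job is handed in when it is done.

Besides the shell and the picture viewer there is one more tool, called after "Call:" as name(argument=value, ...), one argument or row to a line, values as JSON. step_arm: Moves the arm, as the interface text tells. Its arguments: {"type":"object","properties":{"deltas":{"type":"array"},"fingers":{"type":"number"}},"required":["deltas"]}

```bash
mkdir -p pics; ls
python3 - <<'E'
from plant import bot
import cv2
print(bot.tip_reach, bot.get_obs())
for n in("top","side"):
    p=bot.capture(n); cv2.imwrite(f"pics/{n}0.png",p["color"][:,:,::-1])
    print(n,{k:p[k] for k in p if k!="color"})
    for q in("caddy","pack","ejector","bowl","torch","tumbler","remote","tin"):
        print(q,[(round(d["p"],2),[round(float(v)) for v in d["rect"]]) for d in bot.boxes_of(q,p)][:4])
E
```

```text
pics
25.0 {'time': 0.0, 'joint_positions': array([-1.46997230e+00,  3.42719993e-01,  1.52501583e+00,  3.33657844e-05,
        1.27540224e+00, -1.46025387e-01]), 'dq': array([ 0.0003721 , -0.00014096, -0.0005356 , -0.00045773,  0.00223799,
       -0.00036303]), 'tau': array([-7.35075378e-05, -4.31246281e+01, -2.44226897e+01,  7.17032701e-02,
        5.58798818e-02, -1.08195322e-04]), 'tool_pos': array([ 128.26413327, -508.71058996,  251.04676895]), 'tcp_rot': array([-3.14006834e+00, -2.56433387e-04,  2.46839482e-01]), 'contact_force': array([-0.19072864,  0.25306253, -0.07983279]), 'moment': array([-0.0093243 , -0.00654712,  0.04940693]), 'grip_width': 91.80831346573427}
top {'fx': 534.868728614479, 'fy': 534.868728614479, 'cx': 333.2376116329926, 'cy': 251.72113610346005, 'k1': -0.16434630043711113, 'R': array([[ 0.00862573, -0.99988997,  0.01206817],
       [-0.99521622, -0.00975867, -0.0972083 ],
       [ 0.09731537, -0.01117195, -0.99519089]]), 't': array([ 59.42788386, 575.67885292, 847.26553814]), 'shot': 1}
caddy [(0.96, [248, 360, 146, 138]), (0.58, [386, 248, 139, 126])]
pack
[... 405 characters left out ...]
 'R': array([[ 0.97477846, -0.22188601,  0.0239491 ],
       [-0.09127587, -0.49429644, -0.86448814],
       [ 0.20365577,  0.84049844, -0.50208236]]), 't': array([-550.15182725,  122.98549004,  706.29884943]), 'shot': 2}
caddy [(0.79, [205, 223, 127, 74]), (0.76, [337, 286, 113, 94])]
pack [(0.84, [344, 258, 36, 21]), (0.76, [482, 325, 69, 48])]
ejector [(0.69, [207, 192, 21, 8]), (0.55, [321, 244, 25, 14]), (0.51, [338, 286, 111, 96])]
bowl [(0.73, [228, 288, 64, 50]), (0.27, [319, 242, 23, 18])]
torch [(0.88, [367, 235, 43, 12])]
tumbler [(0.59, [357, 192, 40, 52]), (0.44, [316, 242, 22, 9])]
remote [(0.9, [298, 363, 123, 44]), (0.48, [339, 285, 112, 97])]
tin [(0.76, [426, 284, 41, 35])]
```

Run:
```python
import cv2
a=cv2.imread("pics/top0.png")[140:400,180:560]; cv2.imwrite("pics/topc.png",cv2.resize(a,(800,547),interpolation=cv2.INTER_CUBIC))
a=cv2.imread("pics/side0.png")[160:400,130:530]; cv2.imwrite("pics/sidec.png",cv2.resize(a,(800,480),interpolation=cv2.INTER_CUBIC))
```

```text
(no output)
```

View pics/topc.png

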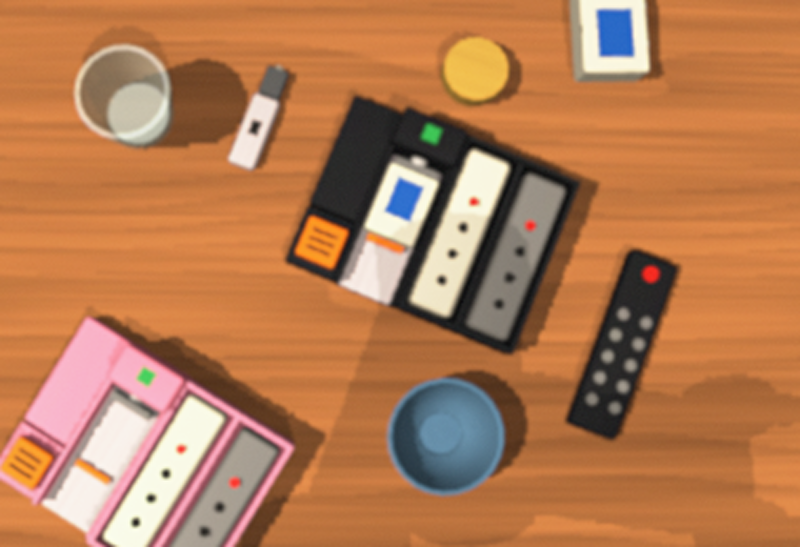

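View pics/sidec.png

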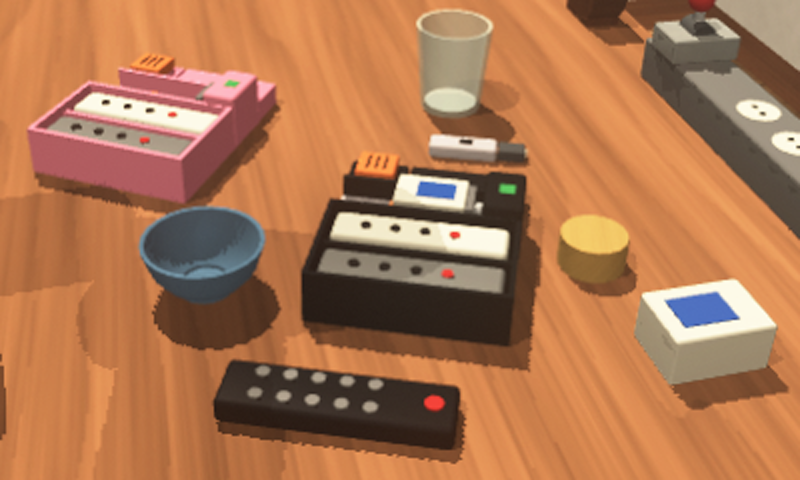

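The top view shows the black caddy with the small pack: ejector at about px (333,255) and blue patch at about (372,235). The pink caddy is a decoy, and so is the large pack at (468,154). I'll fit the caddy pose from these features and check it in both views.

```bash
cat > h.py <<'E'
import numpy as np, cv2
from scipy.optimize import least_squares
def proj(p,X):
    c=np.atleast_2d(X)@p["R"].T+p["t"]; s=c[:,:2]/c[:,2:]
    s=s*(1+p["k1"]*(s**2).sum(1,keepdims=True))
    return s*[p["fx"],p["fy"]]+[p["cx"],p["cy"]]
def world(q,L):
    c,s=np.cos(q[2]),np.sin(q[2]); L=np.atleast_2d(np.asarray(L,float))
    return np.c_[q[0]+c*L[:,0]-s*L[:,1], q[1]+s*L[:,0]+c*L[:,1], L[:,2]]
def unproj(p,uv,z):
    f=least_squares(lambda a:(proj(p,[a[0],a[1],z])-uv).ravel(),[550,0]); return f.x
def blob(p,kind,box):
    x0,x1,y0,y1=box; h=cv2.cvtColor(np.ascontiguousarray(p["color"][y0:y1,x0:x1]),cv2.COLOR_RGB2HSV)
    m=cv2.inRange(h,*(((100,140,90),(125,255,255)) if kind=="blue" else ((8,215,190),(18,255,255))))
    n,l,st,ce=cv2.connectedComponentsWithStats(m); i=1+st[1:,4].argmax()
    return ce[i]+[x0,y0], st[i]
E
python3 - <<'E'
from plant import bot
from h import *
T=bot.capture("top"); S=bot.capture("side")
eT,a=blob(T,"or",(315,350,238,270)); pT,b=blob(T,"blue",(360,385,220,248))
eS,c=blob(S,"or",(306,334,230,250)); pS,d=blob(S,"blue",(335,362,245,262))
print(eT,a,pT,b,eS,c,pS,d)
E1=unproj(T,eT,34);P1=unproj(T,pT,42);E2=unproj(S,eS,34);P2=unproj(S,pS,42)
print(E1,P1,E2,P2,"dist 67.9:",np.hypot(*(E1-P1)),np.hypot(*(E2-P2)))
cr=lambda u,v:[180+(u+.5)/800*380-.5,140+(v+.5)/547*260-.5]
L=[[-28,46,34],[22,0,42],[-52,-123,42],[94,-123,42],[-52,68,21]]
U=np.array([eT,pT,cr(512,352),cr(578,183),cr(290,264)])
w=np.array([3,3,1,1,1])[:,None]
f=least_squares(lambda q:np.r_[((proj(T,world(q,L))-U)*w).ravel(),((proj(S,world(q,L[1:2]))-pS)).ravel()],[560,0,0.4*-1])
print("pose",f.x,"\nresT",proj(T,world(f.x,L))-U,"\nresS",proj(S,world(f.x,L[:2]))-[eS,pS])
print("fingers mid", world(f.x,[-28,23,34]))
np.save("q.npy",f.x)
for n,u,z in(("torch",(306,196),13),("tumbler",(239,186),0)):print(n,unproj(T,np.array(u),z))
E
```

```text
Traceback (most recent call last):
  File "h.py", line 15, in blob
    n,l,st,ce=cv2.connectedComponentsWithStats(m); i=1+st[1:,4].argmax()
                                                       ~~~~~~~~~~~~~~~^^
ValueError: attempt to get argmax of an empty sequence
```

```bash
sed -i 's/((8,215,190),(18,255,255))/((5,185,170),(20,255,255))/' h.py
cat > m.py <<'E'
from plant import bot
from h import *
T=bot.capture("top"); S=bot.capture("side")
h=lambda p,u,v:cv2.cvtColor(p["color"][v:v+1,u:u+1].copy(),cv2.COLOR_RGB2HSV).ravel()
print(h(T,328,252),h(T,338,260),h(T,300,260),h(T,372,235),h(S,316,247),h(S,348,255))
eT,a=blob(T,"or",(315,350,238,270)); pT,b=blob(T,"blue",(360,385,220,248))
eS,c=blob(S,"or",(306,334,230,250)); pS,d=blob(S,"blue",(335,362,245,262))
print(eT,a,pT,b,eS,c,pS,d)
E1=unproj(T,eT,34);P1=unproj(T,pT,42);E2=unproj(S,eS,34);P2=unproj(S,pS,42)
print(E1,P1,E2,P2,"dist 67.9:",np.hypot(*(E1-P1)),np.hypot(*(E2-P2)))
cr=lambda u,v:[180+(u+.5)/800*380-.5,140+(v+.5)/547*260-.5]
L=[[-28,46,34],[22,0,42],[-52,-123,42],[94,-123,42],[-52,68,21]]
U=np.array([eT,pT,cr(512,352),cr(578,183),cr(290,264)])
w=np.array([3,3,1,1,1])[:,None]
f=least_squares(lambda q:np.r_[((proj(T,world(q,L))-U)*w).ravel(),((proj(S,world(q,L[1:2]))-pS)).ravel()],[560,0,0.4*-1])
print("pose",f.x,"\nresT",proj(T,world(f.x,L))-U,"\nresS",proj(S,world(f.x,L[:2]))-[eS,pS])
print("fingers mid", world(f.x,[-28,23,34]))
np.save("q.npy",f.x)
for n,u,z in(("torch",(306,196),13),("tumbler",(239,186),0)):print(n,unproj(T,np.array(u),z))
E
python3 m.py
```

```text
[ 13 209 220] [ 16 216 251] [ 13 172 221] [108 198 206] [  9 190 177] [111 156 193]
[332.22906404 254.74384236] [  5   5  25  25 406] [371.41142857 234.37142857] [  4   6  16  18 175] [318.78125 245.625  ] [ 2 10 21  8 32] [347.96363636 254.60909091] [  4   6  19   8 110]
[569.54442213  66.39516529] [602.50140681   3.40115974] [567.39114578  47.1651493 ] [6.02824726e+02 2.99424777e-01] dist 67.9: 71.09435684304361 58.75316765684308
pose [ 5.80020555e+02  1.24121950e+01 -3.77119436e-01] 
resT [[ 0.56470559 -0.8429001 ]
 [-0.56242836  1.23722363]
 [ 1.7352596  -0.34353195]
 [ 2.23037063 -3.22738874]
 [-2.66532468 -2.15542683]] 
resS [[-0.30008351 -5.95021704]
 [-2.15126023 -1.21932119]]
fingers mid [[562.45774524  44.10679548  34.        ]]
torch [670.32896585 111.22676276]
tumbler [689.67051673 227.30446792]
```

Ejector, pack and caddy edges agree to a few mm (yaw −0.377). The target midpoint between the fingers is about (562, 44.5). Moving over now.

Call:
step_arm(
  deltas=[
    [31,-24,5,0,0,0],
    [62,-48,10,0,0,0],
    [93,-72,15,0,0,0],
    [124,-96,20,0,0,0],
    [155,-120,25,0,0,0],
  ],
  fingers=27,
)

```text
time: 1.52
tool_pos: [249.9, -353.4, 226.6]
tcp_rot: [3.141, -0.0, 0.246]
contact_force: [1.1, -0.6, 0.6]
grip_width: 63.1
```

Call:
step_arm(
  deltas=[
    [31,-24,5,0,0,0],
    [62,-48,10,0,0,0],
    [93,-72,15,0,0,0],
    [124,-96,20,0,0,0],
    [155,-120,25,0,0,0],
  ],
)

```text
time: 1.93
tool_pos: [371.1, -199.0, 201.8]
tcp_rot: [3.141, -0.0, 0.247]
contact_force: [0.4, -0.1, -0.0]
grip_width: 30.4
```

Call:
step_arm(
  deltas=[
    [31,-24,5,0,0,0],
    [62,-48,10,0,0,0],
    [93,-72,15,0,0,0],
    [124,-96,20,0,0,0],
    [155,-120,25,0,0,0],
  ],
)

```text
time: 2.35
tool_pos: [492.2, -44.5, 176.6]
tcp_rot: [3.141, -0.0, 0.247]
contact_force: [-0.3, -1.0, -0.1]
grip_width: 27.2
```

Call:
step_arm(
  deltas=[
    [31,-24,9,0,0,0.12],
    [62,-48,17,0,0,0.24],
    [91,-71,25,0,0,0.36],
    [91,-71,25,0,0,0.48],
    [91,-71,25,0,0,0.6],
  ],
)

```text
time: 2.77
tool_pos: [562.7, 46.9, 150.5]
tcp_rot: [3.141, 0.001, -0.356]
contact_force: [-0.2, -0.6, -0.3]
grip_width: 27.0
```

Call:
step_arm(
  deltas=[
    [0,0,0,0,0,0.024],
    [0,0,0,0,0,0.024],
    [0,0,0,0,0,0.024],
  ],
)

```text
time: 3.02
tool_pos: [562.1, 44.3, 151.8]
tcp_rot: [3.142, -0.0, -0.375]
contact_force: [-0.0, 0.3, 0.7]
grip_width: 26.9
```

Call:
step_arm(
  deltas=[
    [0,0,35,0,0,0],
    [0,0,65,0,0,0],
    [0,0,80,0,0,0],
    [0,0,80,0,0,0],
    [0,0,80,0,0,0],
  ],
)

```text
time: 3.43
tool_pos: [562.0, 44.2, 71.7]
tcp_rot: [3.141, 0.001, -0.376]
contact_force: [0.5, 0.3, 0.8]
grip_width: 26.9
```

Run:
```python
from plant import bot
from h import *
import cv2
o=bot.get_obs();print(o["tool_pos"],o["tcp_rot"],o["contact_force"],o["grip_width"])
for n,(x0,x1,y0,y1) in(("top",(290,440,180,300)),("side",(270,420,200,310))):
    p=bot.capture(n);im=p["color"][:,:,::-1].copy(); q=np.load("q.npy")
    a=cv2.resize(im[y0:y1,x0:x1],None,fx=5,fy=5,interpolation=cv2.INTER_CUBIC)
    for L in([-28,0,25],[-28,46,34]):
        u=(proj(p,world(q,L))[0]-[x0,y0]+.5)*5
        cv2.circle(a,tuple(int(v) for v in u),4,(0,255,0),-1)
    cv2.imwrite(f"pics/{n}1.png",a)
```

```text
[561.95459731  44.21516561  71.6642032 ] [ 3.14118654e+00  8.88555909e-04 -3.76268693e-01] [0.53210106 0.30401689 0.8472314 ] 26.85863577062539
```

View pics/side1.png

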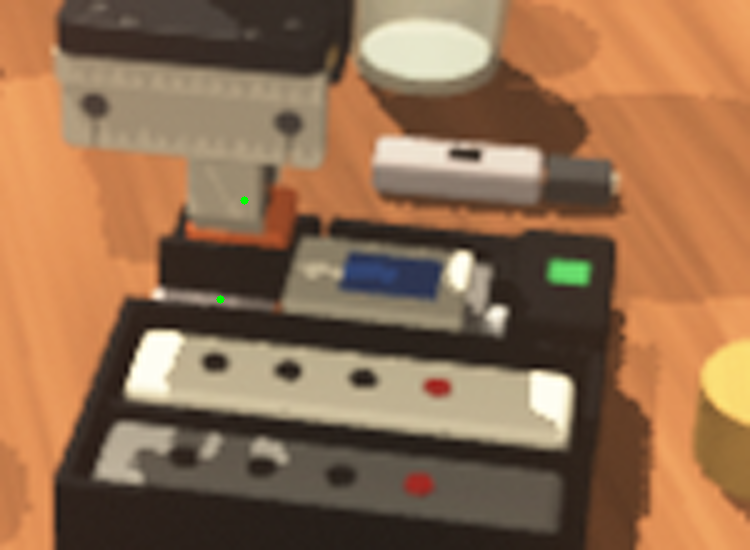

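View pics/top1.png

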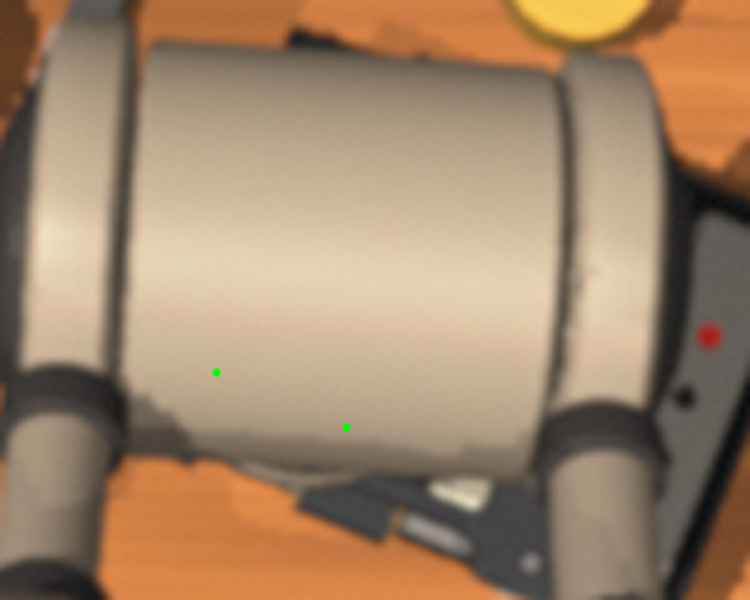

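Run:
```python
from plant import bot
from h import *
p=bot.capture("side");q=np.array([562,44.2,-.376]) # tool frame, fingers along local y
w=lambda L:((proj(p,world(q,L))-[270,200]+.5)*5).round()
print("tool: near finger near-face bottom",w([[-9.5,-32.5,46.7],[9.5,-32.5,46.7]]).tolist())
print("far finger",w([[-9.5,13.5,46.7],[9.5,13.5,46.7]]).tolist())
q=np.load("q.npy")
print("ejector near edge/far edge",w([[-44,30,34],[-12,30,34],[-12,62,34],[-44,62,34]]).tolist())
print("pack front top near/far, patch",w([[-5.5,-20,42],[-5.5,20,42],[49.5,-20,42],[49.5,20,42],[22,0,42]]).tolist())
print("shelf corner, housing corner",w([[-52,68,21],[94,-26,50],[-52,-123,42],[94,-123,42]]).tolist())
```

```text
tool: near finger near-face bottom [[185.0, 253.0], [246.0, 259.0]]
far finger [[210.0, 179.0], [269.0, 185.0]]
ejector near edge/far edge [[188.0, 221.0], [286.0, 231.0], [300.0, 181.0], [205.0, 172.0]]
pack front top near/far, patch [[284.0, 295.0], [302.0, 227.0], [465.0, 314.0], [476.0, 245.0], [382.0, 269.0]]
shelf corner, housing corner [[184.0, 194.0], [615.0, 317.0], [59.0, 479.0], [597.0, 540.0]]
```

Run:
```python
from plant import bot
from h import *
p=bot.capture("side");im=p["color"][222:262,292:342,::-1]
a=cv2.resize(im,None,fx=14,fy=14,interpolation=cv2.INTER_CUBIC)
a=cv2.convertScaleAbs(a,alpha=1.4,beta=10)
cv2.imwrite("pics/z.png",a)
```

```text
(no output)
```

View pics/z.png

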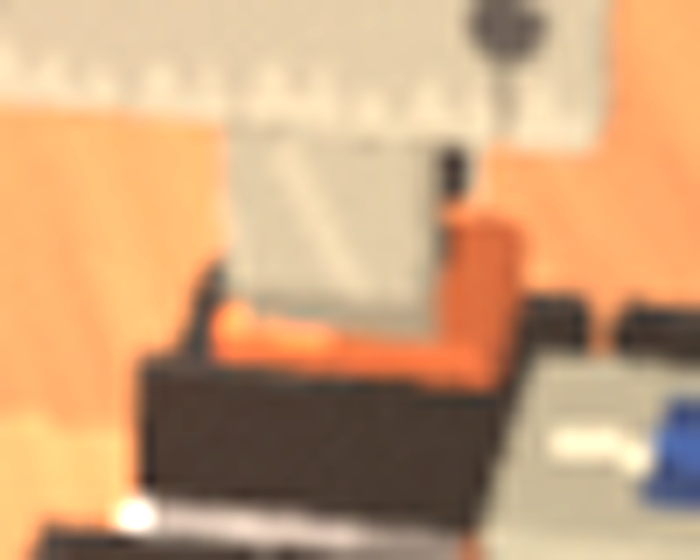

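The side view shows the fingers over the ejector and runway. The near fingertip edge is at px (309–323, 245), so the tips are thinner than I assumed. Opening to 40 mm puts both tips well centred for either thickness.

Call:
step_arm(
  deltas=[
    [0,0,0,0,0,0],
    [0,0,0,0,0,0],
    [0,0,3,0,0,0],
    [0,0,6,0,0,0],
    [0,0,8,0,0,0],
  ],
  fingers=40,
)

```text
time: 4.05
tool_pos: [562.0, 44.7, 63.3]
tcp_rot: [3.141, 0.0, -0.377]
contact_force: [0.7, -0.4, 0.1]
grip_width: 40.1
```

Run:
```python
from plant import bot
from h import *
o=bot.get_obs();print(o["tool_pos"],o["contact_force"],o["grip_width"])
p=bot.capture("side");im=p["color"][220:265,290:345,::-1]
a=cv2.resize(im,None,fx=13,fy=13,interpolation=cv2.INTER_CUBIC)
a=cv2.convertScaleAbs(a,alpha=1.4,beta=10)
q=np.load("q.npy");zt=o["tool_pos"][2]-25
for L in([-28,3,zt],[-28,43,zt],[-28,3,14]):
    u=(proj(p,world(q,L))[0]-[290,220]+.5)*13; print(u)
    cv2.circle(a,tuple(int(v) for v in u),4,(0,255,0),-1)
cv2.imwrite("pics/z2.png",a)
```

```text
[561.97101976  44.68530923  63.31375525] [ 0.72386296 -0.40015764  0.14937079] 40.08446345517218
[320.20863873 411.17921864]
[373.598088   244.69597568]
[317.12632716 580.29450295]
```

View pics/z2.png

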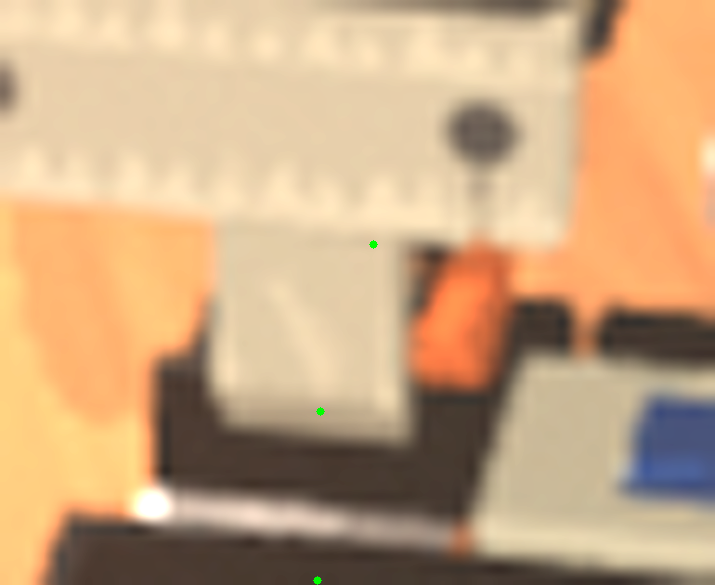

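Fingertip bottom is at crop (312, 432), inside the runway in front of the pack. Its centre is at caddy y≈0, and the other finger is above the ejector. Now pressing.

Call:
step_arm(
  deltas=[
    [0,0,4,0,0,0],
    [0,0,6,0,0,0],
    [0,0,8,0,0,0],
    [0,0,8,0,0,0],
    [0,0,8,0,0,0],
  ],
)

```text
time: 4.52
tool_pos: [562.2, 44.6, 55.6]
tcp_rot: [3.142, -0.0, -0.377]
contact_force: [0.8, 0.6, 0.7]
grip_width: 39.6
```

Call:
step_arm(
  deltas=[
    [0,0,1.5,0,0,0],
    [0,0,3,0,0,0],
    [0,0,4,0,0,0],
    [0,0,4,0,0,0],
    [0,0,4,0,0,0],
  ],
)

```text
time: 4.93
tool_pos: [562.1, 44.7, 51.7]
tcp_rot: [3.142, 0.0, -0.377]
contact_force: [0.2, 0.6, 3.7]
grip_width: 39.9
```

Run:
```python
from plant import bot
from h import *
o=bot.get_obs();print(o["tool_pos"],o["contact_force"],o["grip_width"])
p=bot.capture("side");im=p["color"][205:305,280:405,::-1]
a=cv2.resize(im,None,fx=6,fy=6,interpolation=cv2.INTER_CUBIC)
cv2.imwrite("pics/z3.png",cv2.convertScaleAbs(a,alpha=1.4,beta=10))
c,_=blob(p,"blue",(320,365,240,270)); q=np.load("q.npy"); u=unproj(p,c,42)-q[:2]
print("patch px",c,"caddy",np.cos(q[2])*u[0]+np.sin(q[2])*u[1],-np.sin(q[2])*u[0]+np.cos(q[2])*u[1])
```

```text
[562.10798916  44.68943678  51.70293909] [0.16638993 0.61108189 3.73858759] 39.865630206845644Traceback (most recent call last):
  File "<stdin>", line 7, in <module>
  File "h.py", line 15, in blob
    n,l,st,ce=cv2.connectedComponentsWithStats(m); i=1+st[1:,4].argmax()
                                                       ~~~~~~~~~~~~~~~^^
ValueError: attempt to get argmax of an empty sequence
```

View pics/z3.png

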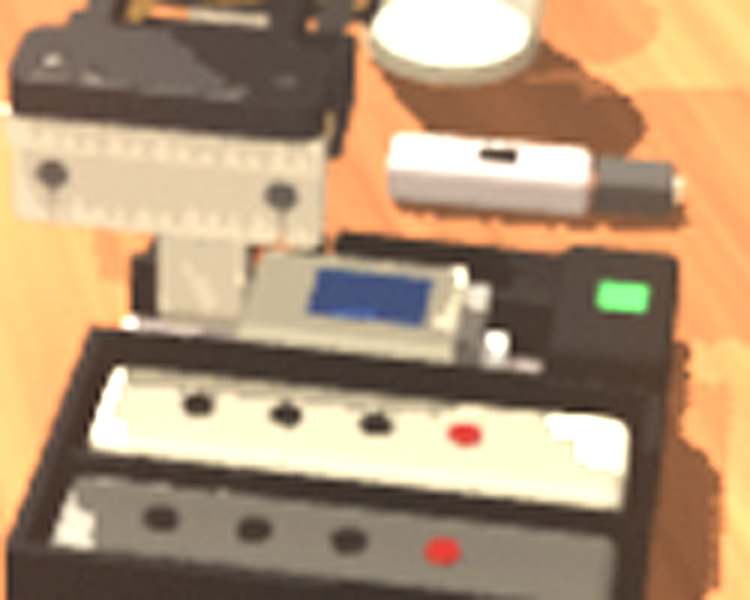

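The pack has moved: the patch went from px 348 to about 342, and the front face is now at the finger. I'll press 1 mm further for margin, let it settle, and quantify the contact.

Call:
step_arm(
  deltas=[
    [0,0,1,0,0,0],
    [0,0,1,0,0,0],
    [0,0,1,0,0,0],
    [0,0,1,0,0,0],
    [0,0,1,0,0,0],
  ],
)

```text
time: 5.4
tool_pos: [562.1, 44.7, 50.7]
tcp_rot: [3.142, -0.0, -0.377]
contact_force: [-1.8, 0.5, 4.1]
grip_width: 39.9
```

```bash
sed -i 's/(100,140,90)/(100,120,50)/' h.py
python3 - <<'E'
from plant import bot
from h import *
q=np.load("q.npy"); F=[]
for i in range(6):
    p=bot.capture("side"); o=bot.get_obs(); F.append(o["contact_force"])
F=np.mean(F,0); c,s=np.cos(q[2]),np.sin(q[2])
print(o["time"],o["tool_pos"],"F caddy",c*F[0]+s*F[1],-s*F[0]+c*F[1],F[2])
h=cv2.cvtColor(p["color"],cv2.COLOR_RGB2HSV);print(h[254,338:348].tolist())
for b in ((325,362,242,266),):
    m,st=blob(p,"blue",b); u=unproj(p,m,42)-q[:2]
    print("patch",m,st,"caddy",c*u[0]+s*u[1],-s*u[0]+c*u[1])
u=unproj(p,np.array([347.96,254.61]),42)-q[:2]; print("before",c*u[0]+s*u[1],-s*u[0]+c*u[1])
im=p["color"][225:270,290:345,::-1]
cv2.imwrite("pics/z4.png",cv2.convertScaleAbs(cv2.resize(im,None,fx=13,fy=13,interpolation=cv2.INTER_CUBIC),alpha=1.5,beta=10))
E
```

```text
5.7 [562.1178403   44.69849159  50.68323546] F caddy -1.230271295494807 0.9243116941669342 4.5756594526205925
[[113, 118, 82], [113, 116, 81], [113, 115, 80], [113, 116, 81], [113, 118, 82], [113, 115, 82], [114, 113, 81], [112, 120, 81], [114, 118, 82], [113, 113, 81]]
patch [337.27272727 256.        ] [ 8 13 10  3 11] caddy 10.009481911330777 -9.926100535710612
before 25.656945323163413 -2.867760699386041
```

View pics/z4.png

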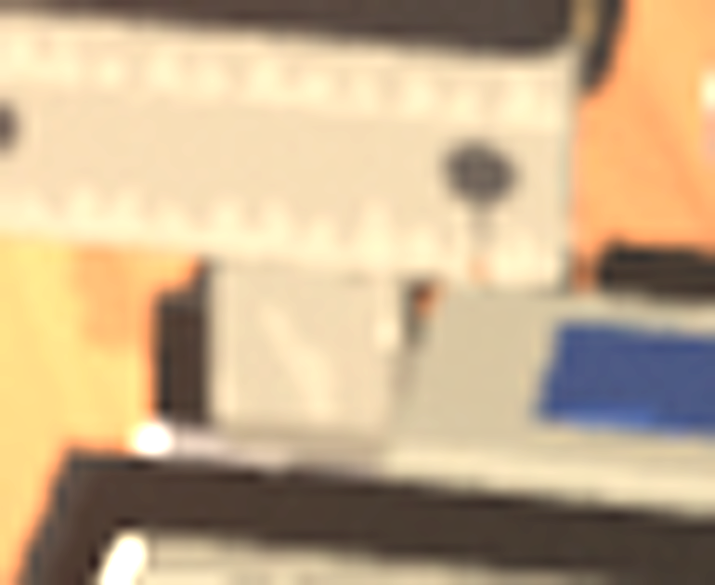

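The front face bears on the finger. The force along the runway is about 1.2 N in −x (the spring load), and the press force is 4.6 N. Handing in.

```bash
python3 -c "
from plant import bot
print(bot.close_job()); o=bot.get_obs(); print(o['time'],o['tool_pos'],o['contact_force'])"
```

```text
the job is handed in; nothing more can be done
None
the job is handed in; nothing more can be done
```

The white pack has popped out and is stopped against the finger in the runway, and I handed the job in at about 5.7 s with the ejector still held down. One finger stood in the runway at the trap point while the other pressed the ejector about 8.3 mm of its 9 mm travel.

**What the last checks showed:**
- **Pack position:** its front face rests on the finger and is still inside the runway. It moved about 10–11 mm by the image, a little less than the 13 mm I expected.
- **Forces:** about 4.6 N pressing on the ejector, and about 1.2 N along the runway from the spring pushing the pack onto the finger. Both were steady.
- **Bystanders:** the torch and tumbler showed no sign of moving in the later views, and the tin had not moved before the press. I did not look at the bowl and loose remote again, but the arm's path passed well above them.

**What failed or disagreed:**
- **Blue patch:** my automatic finder failed after the release because the patch was in shadow, so I read the pack's travel from the picture.
- **Pack start position:** it measured 3–4 mm off its nominal spot, which was within the margins.
- **Finger opening:** the fingertips looked thinner than I had assumed, so I opened the gripper to 40 mm instead of 27 mm.

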